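# Change the grinding chamber on the bench mill

## Task

Change the chamber on the bench mill: turn the tall chamber anticlockwise from the locked mark (two bars) to the open mark (one bar), lift it out and stand it upright in the steel tray. Then set the short chamber down into the collar with its pointer tab at the open mark and turn it clockwise until the tab stops at the locked mark. Set the chambers down without dropping them, and leave everything else on the table where it stands.

Things in the scene. Friction and masses are not known exactly. Their poses are not given: they have to be found in the camera images.
- mill: White bench mill, fixed, 140 x 140 mm, flat deck 60 mm above the table, a bayonet collar standing on the deck. Origin: centre of its underside; x and y along its sides, its control panel at -x, z up through the middle of the collar.
- mill_collar (a point): Centre of the collar's floor, 60 mm above the table. Steel collar 98 mm across, top 14 mm above its floor; a lip (8 to 14 mm above the floor) leaves a 68 mm round mouth. Gaps in the lip let lugs through: 56 degrees wide at the open mark, 40 degrees across from it. So a chamber enters or leaves only with its tab within 8 degrees of the open mark, and then turns on the floor, lugs under the lip.
- mill_locked (a point): Locked mark: two short raised dark bars on the deck, 58 mm from the axis, at 180 degrees about the mill's z (control panel side). A seated chamber turns 55 degrees clockwise (from above) from the open mark to a stop where its tab points here.
- mill_open (a point): Open mark: one short raised dark bar on the deck, 58 mm from the axis, at 235 degrees about the mill's z (0 is mill +x, anticlockwise from above). A seated chamber's other stop lies 8 degrees anticlockwise past it.
- chamber_tall: Steel grinding chamber, 122 mm high, black lid and knob on top. Base 62 mm across (z 0-16 mm) with two lugs (z 0-5.5 mm) out to radius 38 mm: a 40 degree wide one under the tab, a 24 degree one across from it. Body 54 mm across to z 84 mm, lid 59 mm across. Origin: centre of the underside; z up its axis, x along its tab. About 0.35 kg. Starts locked in the collar.
- chamber_tall_knob (a point): Top centre of the tall chamber's round fluted black knob, where to grip it: 36 mm across, 30 mm high (z 92 to 122 mm of the chamber), on its axis.
- chamber_tall_tab (a point): Tip of the tall chamber's pointer tab: a flat steel bar 12 mm wide, 8 mm thick (z 17.5-25.5 mm), that sticks out along the chamber's +x to 58 mm from its axis. The point is 21.5 mm above the underside.
- chamber_short: Steel grinding chamber, 90 mm high, black lid and knob on top. Base 62 mm across (z 0-16 mm) with two lugs (z 0-5.5 mm) out to radius 38 mm: a 40 degree wide one under the tab, a 24 degree one across from it. Body 54 mm across to z 52 mm, lid 59 mm across. Origin: centre of the underside; z up its axis, x along its tab. About 0.35 kg. Starts on the table, turned any way.
- chamber_short_knob (a point): Top centre of the short chamber's round fluted black knob, where to grip it: 36 mm across, 30 mm high (z 60 to 90 mm of the chamber), on its axis.
- chamber_short_tab (a point): Tip of the short chamber's pointer tab: a flat steel bar 12 mm wide, 8 mm thick (z 17.5-25.5 mm), that sticks out along the chamber's +x to 58 mm from its axis. The point is 21.5 mm above the underside.
- tray: Low square steel tray, fixed, 130 x 130 mm outside, walls 3 mm thick and 17 mm high, floor 3 mm above the table, empty at the start. Origin: centre of its underside.
- beaker: 250 ml glass beaker, 71 mm across, 85 mm high, open. Origin: centre of its underside. Bystander.
- measuring_cylinder: Translucent plastic measuring cylinder, hexagonal foot 54 mm across, tube 34 mm across, 150 mm high. Origin: centre of its underside. Bystander.
- large_bottle: Reagent bottle with white screw cap, 72 mm across, 140 mm high. Origin: centre of its underside. Bystander.
- small_bottle: Reagent bottle with blue screw cap, 53 mm across, 108 mm high. Origin: centre of its underside. Bystander.
- flask: Conical glass flask, 54 mm across, 88 mm high. Origin: centre of its underside. Bystander.
- small_beaker: 50 ml glass beaker, 43 mm across, 63 mm high, open. Origin: centre of its underside. Bystander.

How it is judged:
By the outcome, as a careful person would: the job done as asked, in the order asked, and still so for the second after the job is handed in, with the robot touching nothing.
It also fails if it takes over 54 s, if anything falls off the work surface, if the arm or the gripper's body presses on something with over 40 N, if the wrist force passes 120 N, or if a joint passes its speed limit or range.

## Robot

A 7-joint arm with a two-finger parallel gripper is mounted at the origin on a cart in front of the work surface, level with it; the furniture and walls round the work are solid. World frame = base frame: x ahead of the robot, y to its left, z up, the work surface at z = 0. Lengths are in m, angles in rad, forces in N, time in s.
With the tool pointing down it reaches from about 0.425 to 0.925 m from the base axis. Payload 6.8 kg.
Tool frame: the origin (TCP) lies midway between the tips of the shut fingers; the grasp point (between the pads) lies 19 mm behind it (bot.hold_point_z is the distance from the TCP to the grasp point, in m); z points along the fingers, y is the line along which they close (so a half turn about z gives the same grasp; the last joint's range is limited). The gripper opens to 85 mm and grips with 20 to 120 N. Pads are 22 mm wide; open, the fingers measure 114 mm over their backs; the gripper's body (76 mm by 85 mm) begins 54 mm behind the grasp point. The pads swing forward as they close: fully open they stand 13 mm farther back than shut.
Start: joints at [1.028, 0.477, 0.022, 1.555, -0.011, 1.109, -0.083], TCP at [0.284, -0.612, 0.231] pointing down, gripper open.
Joint ranges: [-2.96, 2.96], [-0.34, 2.1], [-1.41, 1.46], [0.24, 2.44], [-1.37, 4.51], [0.17, 1.92], [-2.96, 2.96]. Speed limits (rad/s): [2.39, 2.39, 3.14, 3.14, 3.14, 3.14, 3.14].

## Interface

Orientations are given as a unit quaternion [w, x, y, z].
In Python, from station import bot gives the robot as it stands. The module is installed in compiled form; this text tells all that it offers.
- The arm moves only by the tool step_arm, never from a script. Its argument "increments" is a list that holds one entry, the list of rows, each a list of 7 numbers: the opening, from -1 (shut) to 1 (fully open), then the shift along the tool's x, y, z in mm, then the turn, a rotation vector about the tool's x, y, z in degrees. In form: [[[grip, x, y, z, ax, ay, az], ...]]. A call has 1 to 10 rows; each row is the pose to reach, as a shift and turn from the pose commanded when the call began, along the tool's axes at that moment; what a row does not reach only later rows make up. A row lasts 1/12 s, in which the tool goes at most 41.7 mm and 7.16 degrees, less where a joint would pass 70% of its speed; a pose out of reach is approached as far as the arm can. A call with a gripper value outside its range is refused whole. The fingers move at their own pace and stop on an object; "force" is the grip in N (left out, the last holds). Time passes only in rows, so rows that repeat a pose let the fingers close. It gives the time, the measured TCP pose, the force, the opening and the grip force at its end, in the units of the state.
- bot.get_obs(): the state, without advancing time (a new reading comes with each control period).
- bot.read_camera(name): name is "scene" or "top" or "wrist"; returns a dict with "image" (420x560x3 uint8, red, green, blue), "camera_matrix" (3x3 intrinsics, pixels), "R" (3x3) and "t" (3): a world point X has camera coordinates R X + t. Camera axes: x right, y down, z forward; pixel columns grow to the right and rows downward; lengths in m; the calibration is good to about 2 mm. A picture is of the moment at which its call begins. There is no depth.
- bot.hand_in(): hands the job in; it is judged then, once.
The state is a dict: "t": time; "q": joint angles; "joint_vel": joint speeds; "joint_torque": joint torques, N m; "eef_pos": TCP position; "tool_rot": TCP orientation; "contact_force": force on the tool from outside, world axes, zero at the start; "torque": the same for the moment, N m; "gripper_width": opening from 0.0 (shut) to 1.0 (fully open); "grasp_force": force on a finger pad.
Only numpy, scipy, OpenCV 4.12 (cv2) and the standard library are available. Lean on these libraries where they do the work, as an engineer would, in place of code of your own. Each camera call takes 0.05 s, during which the arm holds its last target. There are 200 camera calls.

## Working session

There is one attempt and no reset: what is moved stays moved. The work goes in short steps, Python scripts to look and compute and a tool call to move; the robot and the scene stay as the last step left them, time stands still between calls to the robot, and variables do not carry over. Pictures are saved under pics/ and viewed, at most 10 in all, crops included, and the job is handed in when it is done.

Besides the shell and the picture viewer there is one more tool, called after "Emit:" as name(argument=value, ...), one argument or row to a line, values as JSON. step_arm: Moves the arm, as the interface text tells. Its arguments: {"type":"object","properties":{"increments":{"type":"array"},"force":{"type":"number"}},"required":["increments"]}

```bash
mkdir -p pics
cat > h.py <<'E'
import numpy as np, cv2
from station import bot
def shot(n,f=None):
    c=bot.read_camera(n); 
    if f: cv2.imwrite('pics/'+f,c['image'][:,:,::-1])
    np.savez(f'pics/{f or n}.npz',**c)
    return c
def ray(c,u,v):
    d=c['R'].T@np.linalg.solve(c['camera_matrix'],[u,v,1.]); return -c['R'].T@c['t'],d
def plane(c,u,v,z):
    o,d=ray(c,u,v); return o+d*(z-o[2])/d[2]
def proj(c,X):
    p=c['camera_matrix']@(c['R']@np.array(X,float)+c['t']); return p[:2]/p[2]
def tri(c1,p1,c2,p2):
    o,d=ray(c1,*p1);q,e=ray(c2,*p2); s=np.linalg.lstsq(np.c_[d,-e],q-o,rcond=None)[0]
    a=o+d*s[0];b=q+e*s[1]; return (a+b)/2,np.linalg.norm(a-b)
E
python3 - <<'E'
from h import *
a=shot('top','top0.png');b=shot('scene','scene0.png');w=shot('wrist','wrist0.png')
for c in (a,b,w): print(c['camera_matrix'].round(1).tolist(),(-c['R'].T@c['t']).round(3),c['R'].round(2).tolist())
o=bot.get_obs();print(o,bot.hold_point_z)
E
```

```text
[[522.5, 0.0, 279.7], [0.0, 522.5, 202.2], [0.0, 0.0, 1.0]] [0.37  0.038 1.312] [[0.01, -1.0, 0.01], [-0.99, -0.01, -0.17], [0.17, -0.01, -0.99]]
[[455.9, 0.0, 277.0], [0.0, 455.9, 207.3], [0.0, 0.0, 1.0]] [0.405 0.597 0.981] [[-0.97, -0.25, -0.0], [-0.21, 0.8, -0.56], [0.14, -0.54, -0.83]]
[[319.6, 0.0, 279.4], [0.0, 319.6, 208.4], [0.0, 0.0, 1.0]] [ 0.362 -0.577  0.373] [[0.42, -0.91, -0.0], [-0.86, -0.4, 0.33], [-0.3, -0.14, -0.94]]
{'t': 0.15, 'q': array([ 1.02791402,  0.4776153 ,  0.02237288,  1.55618652, -0.01146141,
        1.10930011, -0.08308756]), 'joint_vel': array([-0.00020727, -0.00309634, -0.00015781, -0.00439634,  0.00060632,
       -0.00103308, -0.00018942]), 'joint_torque': array([ 2.73367412e-03, -5.96924615e+01,  1.61013756e+00, -2.81492454e+01,
        1.26354833e-02,  6.50356145e-03,  1.32409548e-05]), 'eef_pos': array([ 0.28410488, -0.61181476,  0.23056215]), 'tool_rot': array([-6.55286565e-04,  9.76460577e-01,  2.15694841e-01, -2.17712130e-04]), 'contact_force': array([-0.70506325,  0.10247655, -0.5571872 ]), 'torque': array([0.05805037, 0.03455379, 0.03184922]), 'grasp_force': 0.0, 'gripper_width': 0.996834972966385} 0.0187
```

View pics/top0.png

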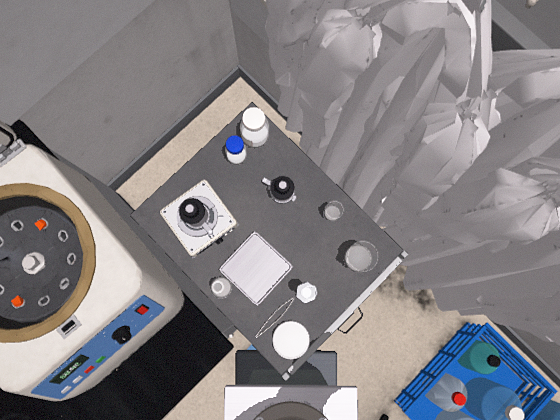

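View pics/scene0.png

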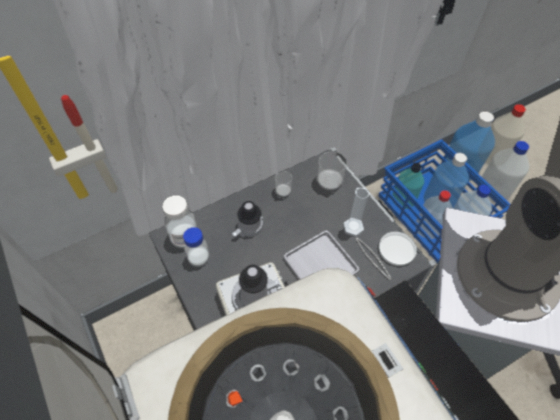

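The top view shows the mill (198,217) with the tall chamber's knob at (191,208). The short chamber is at (283,187) with its tab to the left, and the tray is at (256,268). The scene view shows the tall knob at (253,278) and the short knob at (249,211). Next I'll crop for detail and get rough positions.

Run:
```python
from h import *
a=dict(np.load('pics/top0.png.npz'));b=dict(np.load('pics/scene0.png.npz'))
A=cv2.resize(a['image'][160:310,140:310,::-1],None,fx=4,fy=4,interpolation=cv2.INTER_CUBIC)
cv2.imwrite('pics/topcrop.png',A)
for n,p,q,z in (('tallknob',(191,205),(253,271),.182),('shortknob',(283,184),(249,206),.09)):
    print(n,tri(a,p,b,q),plane(a,*p,z))
for n,p,z in (('mill',(198,217),.06),('tray',(256,268),.017),('lb',(254,116),.14),('sb',(234,144),.108),('cyl',(306,292),.0),('smallbeaker',(333,211),.06),('flask',(221,286),.08)): print(n,plane(a,*p,z).round(3))
cs=np.array([[161,211],[204,181],[239,227],[193,255]]);print([plane(a,*p,.06).round(3).tolist() for p in cs])
```

```text
tallknob (array([0.55558008, 0.22625916, 0.17810796]), np.float64(0.008193058148291845)) [0.55908208 0.22582773 0.182     ]
shortknob (array([0.62636297, 0.02341071, 0.0875783 ]), np.float64(0.0028689825566849056)) [0.62731732 0.02351618 0.09      ]
mill [0.55  0.228 0.06 ]
tray [0.431 0.088 0.017]
lb [0.779 0.093 0.14 ]
sb [0.72  0.141 0.108]
cyl [ 0.374 -0.036  0.   ]
smallbeaker [ 0.568 -0.099  0.06 ]
flask [0.386 0.166 0.08 ]
[[0.564, 0.318, 0.06], [0.639, 0.217, 0.06], [0.527, 0.129, 0.06], [0.458, 0.237, 0.06]]
```

View pics/topcrop.png

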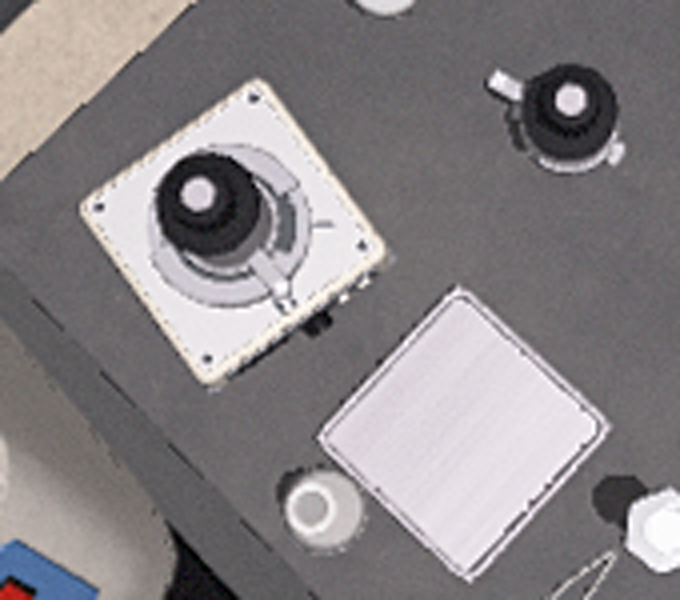

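The crop shows light discs on both knob tops, at crop px (198,195) and (570,100). The mill's deck screws are at (254,97), (361,245), (207,359) and (98,206). The tall tab points to the panel at (285,300), and the open mark is at (325,223). The short tab tip is at (495,80). I'll now take subpixel centroids and triangulate.

```bash
cat >> h.py <<'E'
def blob(c,u,v,r,f,sc=4):
    "centroid/area of the mask blob nearest (u,v) in a window r; f(gray)->mask"
    x0,y0=int(u-r),int(v-r); g=cv2.cvtColor(c['image'][y0:y0+2*r,x0:x0+2*r],cv2.COLOR_RGB2GRAY)
    g=cv2.resize(g,None,fx=sc,fy=sc,interpolation=cv2.INTER_CUBIC)
    n,l,s,ce=cv2.connectedComponentsWithStats(f(g).astype(np.uint8))
    k=[i for i in range(1,n) if s[i,4]>2*sc]; P=(ce+.5)/sc-.5+[x0,y0]
    i=min(k,key=lambda i:np.hypot(*(P[i]-[u,v]))); return P[i],s[i,4]/sc**2
def crp(p): return (np.array(p)+.5)/4-.5+[140,160]
E
python3 - <<'E'
from h import *
a=dict(np.load('pics/top0.png.npz'));b=dict(np.load('pics/scene0.png.npz'))
K={}
for n,p,q,z in (('tall',(189.1,208.4),(252,271),.182),('short',(282.2,184.8),(248,206),.09)):
    P,s=blob(a,*p,7,lambda g:g>110); Q,s2=blob(b,*q,9,lambda g:g>100); 
    print(n,P,s,Q,s2,[x.round(4) for x in tri(a,P,b,Q)],plane(a,*P,z).round(4),plane(b,*Q,z).round(4)); K[n]=plane(a,*P,z)
S=np.array([plane(a,*crp(p),.06) for p in ((254,97),(361,245),(207,359),(98,206))])
C=np.array([plane(a,*crp(p),.06) for p in ((258,78),(388,254),(211,386),(80,208))])
for Q in (S,C):print('mill',Q.mean(0).round(4),np.linalg.norm(Q-np.roll(Q,1,0),axis=1).round(4),[np.degrees(np.arctan2(*(v[1::-1]))).round(1) for v in (Q[0]-Q[1],Q[3]-Q[2],Q[0]-Q[3],Q[1]-Q[2])])
T=np.array([plane(a,*crp(p),.017) for p in ((459,288),(608,428),(470,580),(318,437))])
print('tray',T.mean(0).round(4),np.linalg.norm(T-np.roll(T,1,0),axis=1).round(4))
m=S.mean(0)
for n,p,z,o in (('tabtall',(286,301),.0855,m),('open',(324,224),.062,m),('tabshort',(492,79),.0255,K['short'])):
    X=plane(a,*crp(p),z);d=X-o;print(n,X.round(4),np.hypot(d[0],d[1]),np.degrees(np.arctan2(d[1],d[0])))
w=dict(np.load('pics/wrist0.png.npz')); print(proj(w,K['short']),proj(w,m))
E
```

```text
tall [189.16063596 208.03070175] 57.0 [251.98729839 271.31491935] 77.5 [array([0.5523, 0.2295, 0.1823]), np.float64(0.0001)] [0.5523 0.2296 0.182 ] [0.5524 0.2294 0.182 ]
short [282.29489987 184.5051627 ] 49.9375 [248.17021277 205.63131649] 47.0 [array([0.6261, 0.0252, 0.091 ]), np.float64(0.0004)] [0.6261 0.0252 0.09  ] [0.6265 0.0245 0.09  ]
mill [0.5523 0.2303 0.06  ] [0.1146 0.1131 0.114  0.1152] [np.float64(36.7), np.float64(37.0), np.float64(-53.5), np.float64(-52.4)]
mill [0.5496 0.2276 0.06  ] [0.1329 0.1355 0.1312 0.1353] [np.float64(37.2), np.float64(37.9), np.float64(-52.2), np.float64(-52.3)]
tray [0.4316 0.0887 0.017 ] [0.126  0.1267 0.1247 0.1277]
tabtall [0.5043 0.1919 0.0855] 0.061458650923946825 -141.34882581529195
open [0.5538 0.1733 0.062 ] 0.05695923116523823 -88.5358086191326
tabshort [0.6523 0.0741 0.0255] 0.05553231111529573 61.82937008756857
[-1047.58725838 -1502.83118419] [-1365.59460454 -1277.75711137]
```

```bash
cat >> h.py <<'E'
def go(*T):
    "print tool-frame shift (mm) and turn (deg) from the present pose to each (x,y,z,yaw of tool x in deg)"
    from scipy.spatial.transform import Rotation as Ro
    o=bot.get_obs(); w,x,y,z=o['tool_rot']; R=Ro.from_quat([x,y,z,w])
    print('t',round(o['t'],2),'pos',o['eef_pos'].round(4),'q',o['q'].round(2),'F',o['contact_force'].round(1),'grip',round(o['gripper_width'],3),round(o['grasp_force'],1))
    M=R.as_matrix(); print('yaw',np.degrees(np.arctan2(M[1,0],M[0,0])).round(2),'tilt',np.degrees(np.arccos(-M[2,2])).round(2))
    for a in T:
        c,s=np.cos(np.radians(a[3])),np.sin(np.radians(a[3])); G=np.c_[[c,s,0],[s,-c,0],[0,0,-1]]
        print(a,(M.T@(np.array(a[:3])-o['eef_pos'])*1000).round(1),(R.inv()*Ro.from_matrix(G)).as_rotvec(degrees=True).round(2))
E
python3 - <<'E'
from h import *
a=dict(np.load('pics/top0.png.npz'));b=dict(np.load('pics/scene0.png.npz'))
print(tri(a,(67,325),b,(388,360)),tri(a,(142,309),b,(370,292)))
for p in ((185,300),(120,185),(160,235)): print([plane(a,*p,z).round(3).tolist() for z in (.2,.35)])
go((.55,-.25,.28,24.9),(.5523,.2296,.27,24.9))
E
```

```text
(array([0.31142664, 0.39901827, 0.38314315]), np.float64(0.0035618650921242457)) (array([0.33972942, 0.28460722, 0.32761714]), np.float64(0.00032309145595839264))
[[0.355, 0.228, 0.2], [0.357, 0.202, 0.35]]
[[0.599, 0.378, 0.2], [0.568, 0.332, 0.35]]
[[0.491, 0.286, 0.2], [0.474, 0.253, 0.35]]
t 0.15 pos [ 0.2841 -0.6118  0.2306] q [ 1.03  0.48  0.02  1.56 -0.01  1.11 -0.08] F [-0.7  0.1 -0.6] grip 0.997 0.0
yaw 24.91 tilt 0.08
(0.55, -0.25, 0.28, 24.9) [ 393.6 -216.2  -49.2] [-0.08  0.01  0.01]
(0.5523, 0.2296, 0.27, 24.9) [ 597.7 -650.2  -38.6] [-0.08  0.01  0.01]
```

The machine beside the table stands about 0.35 m high, roughly 0.11 m from the mill axis, which leaves enough room. I'll move over now.

Emit:
step_arm(
  increments=[
    [[1,35,-19,-8,0,0,0],[1,70,-38,-16,0,0,0],[1,105,-57,-24,0,0,0],[1,140,-76,-32,0,0,0],[1,175,-95,-40,0,0,0],[1,210,-115,-48,0,0,0],[1,245,-135,-49,0,0,0],[1,280,-155,-49,0,0,0],[1,315,-175,-49,0,0,0],[1,350,-200,-49,0,0,0]],
  ],
)

```text
t: 0.98
eef_pos: [0.5177, -0.2832, 0.2803]
tool_rot: [0.0, 0.977, 0.215, 0.0]
contact_force: [0.7, 0.0, -0.4]
gripper_width: 1.001
grasp_force: 0.0
```

Emit:
step_arm(
  increments=[
    [[1,22,-30,0,0,0,0],[1,44,-60,0,0,0,0],[1,66,-92,0,0,0,0],[1,88,-125,0,0,0,0],[1,110,-160,0,0,0,0],[1,130,-195,0,0,0,0],[1,150,-230,0,0,0,0],[1,170,-265,0,0,0,0],[1,190,-300,0,0,0,0],[1,205,-335,0,0,0,0]],
  ],
)

```text
t: 1.82
eef_pos: [0.5617, 0.1079, 0.2802]
tool_rot: [-0.0, 0.976, 0.216, 0.0]
contact_force: [1.1, -0.3, -0.4]
gripper_width: 1.002
grasp_force: 0.0
```

```bash
python3 -c "
from h import *
go((.5523,.2296,.22,24.9),(.5523,.2296,.157,24.9))"
```

```text
t 1.82 pos [0.5617 0.1079 0.2802] q [-0.02  0.29 -0.34  1.73  0.1   1.14 -1.53] F [ 1.1 -0.3 -0.4] grip 1.002 0.0
yaw 24.93 tilt 0.02
(0.5523, 0.2296, 0.22, 24.9) [  42.8 -114.3   60.2] [-0.01 -0.01  0.03]
(0.5523, 0.2296, 0.157, 24.9) [  42.7 -114.3  123.2] [-0.01 -0.01  0.03]
```

Emit:
step_arm(
  increments=[
    [[1,14,-35,5,0,0,0],[1,26,-70,20,0,0,0],[1,36,-96,40,0,0,0],[1,43,-114,55,0,0,0],[1,43,-114,60,0,0,0],[1,43,-114,60,0,0,0]],
  ],
)

```text
t: 2.32
eef_pos: [0.5512, 0.2278, 0.2183]
tool_rot: [0.0, 0.976, 0.217, -0.002]
contact_force: [-0.1, -1.2, 0.5]
gripper_width: 0.999
grasp_force: 0.0
```

Run:
```python
from h import *
w=shot('wrist','wrist1.png'); go((.5523,.2296,.157,24.9))
for X in ((.5523,.2296,.182),(.5538,.1733,.062),(.5063,.1943,.0855),(.6261,.0252,.09)):print(proj(w,X))
```

```text
t 2.37 pos [0.5523 0.2264 0.2195] q [-0.2   0.39 -0.38  1.74  0.16  1.05 -1.77] F [ 0.3 -0.4  0.9] grip 1.002 0.0
yaw 24.92 tilt 0.12
(0.5523, 0.2296, 0.157, 24.9) [ 1.4 -2.9 62.5] [0.03 0.12 0.02]
[275.75788581 240.14903305]
[329.1448556  209.17995725]
[289.98797372 250.98072695]
[515.70606762 216.80421424]
```

View pics/wrist1.png

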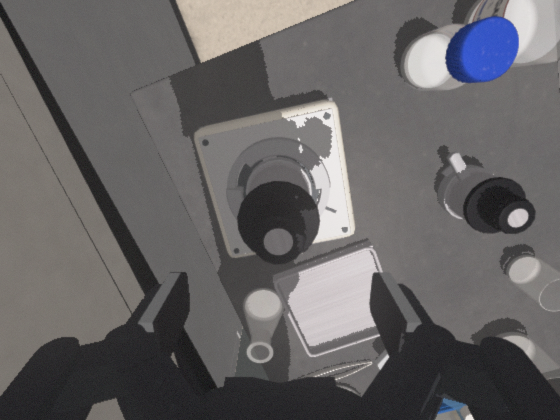

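The wrist view shows the tall knob disc at (279,240), predicted (276,240), and the short disc at (518,215), predicted (516,217). That agrees to within 2 mm, so I'll go down and grip.

Emit:
step_arm(
  increments=[
    [[1,0,0,25,0,0,0],[1,0,0,45,0,0,0],[1,0,0,58,0,0,0],[1,0,0,62,0,0,0],[1,0,0,62,0,0,0],[1,0,0,62,0,0,0],[-1,0,0,62,0,0,0],[-1,0,0,62,0,0,0],[-1,0,0,62,0,0,0],[-1,0,0,62,0,0,0]],
  ],
  force=90,
)

```text
t: 3.2
eef_pos: [0.5529, 0.2273, 0.1589]
tool_rot: [-0.0, 0.976, 0.216, 0.0]
contact_force: [-0.8, 0.6, 0.8]
gripper_width: 0.459
grasp_force: 0.6
```

Emit:
step_arm(
  increments=[
    [[-1,0,0,0,0,0,0],[-1,0,0,0,0,0,0],[-1,0,0,0,0,0,0],[-1,0,0,0,0,0,0]],
  ],
)

```text
t: 3.53
eef_pos: [0.5531, 0.2279, 0.1593]
tool_rot: [-0.0, 0.976, 0.216, 0.001]
contact_force: [0.0, 0.5, 5.9]
gripper_width: 0.39
grasp_force: 89.4
```

```bash
python3 -c "
from h import *
go((.5523,.2296,.157,24.9),(.5523,.2296,.157,79.9))"
```

```text
t 3.53 pos [0.5531 0.2279 0.1593] q [-0.21  0.45 -0.37  1.79  0.2   0.93 -1.8 ] F [0.  0.5 5.9] grip 0.39 89.4
yaw 24.93 tilt 0.1
(0.5523, 0.2296, 0.157, 24.9) [ 0.  -1.9  2.3] [-0.02 -0.09  0.03]
(0.5523, 0.2296, 0.157, 79.9) [ 0.  -1.9  2.3] [ 3.000e-02 -1.000e-01 -5.497e+01]
```

Emit:
step_arm(
  increments=[
    [[-1,0,0,0,0,0,-4],[-1,0,0,0,0,0,-10],[-1,0,0,0,0,0,-16],[-1,0,0,0,0,0,-22],[-1,0,0,0,0,0,-28],[-1,0,0,0,0,0,-34],[-1,0,0,0,0,0,-40],[-1,0,0,0,0,0,-46],[-1,0,0,0,0,0,-51],[-1,0,0,0,0,0,-55]],
  ],
)

```text
t: 4.37
eef_pos: [0.5528, 0.2273, 0.1593]
tool_rot: [0.0, 0.765, 0.644, 0.0]
contact_force: [-2.8, -0.2, 7.1]
gripper_width: 0.392
grasp_force: 89.9
```

Emit:
step_arm(
  increments=[
    [[-1,0,0,0,0,0,0],[-1,0,0,0,0,0,0],[-1,0,0,0,0,0,0]],
  ],
)

```text
t: 4.62
eef_pos: [0.5528, 0.2273, 0.1593]
tool_rot: [0.0, 0.767, 0.642, 0.0]
contact_force: [-2.5, -1.0, 6.9]
gripper_width: 0.393
grasp_force: 90.0
```

Run:
```python
from h import *
go((.5523,.2296,.157,79.9))
print(bot.get_obs()['torque'].round(2))
a=shot('top','top1.png');b=shot('scene','scene1.png')
A=cv2.resize(a['image'][170:270,140:260,::-1],None,fx=3.3,fy=3.3,interpolation=cv2.INTER_CUBIC)
B=cv2.resize(b['image'][235:335,195:315,::-1],None,fx=3.3,fy=3.3,interpolation=cv2.INTER_CUBIC)
cv2.imwrite('pics/turn.png',np.hstack([A,B]))
m=np.array([.5523,.2296])
for n,r,z,an in(('open',.058,.062,-87.5),('tab',.058,.0855,-87.5)):
    X=[*(m+r*np.array([np.cos(np.radians(an)),np.sin(np.radians(an))])),z]; print(n,(proj(a,X)-[140,170])*3.3,(proj(b,X)-[195,235])*3.3+[396,0])
```

```text
t 4.62 pos [0.5528 0.2273 0.1593] q [-0.06  0.49 -0.58  1.78  0.32  0.96 -0.94] F [-2.5 -1.   6.9] grip 0.393 90.0
yaw 79.92 tilt 0.04
(0.5523, 0.2296, 0.157, 79.9) [ 2.1 -0.9  2.3] [ 0.04 -0.01  0.02]
[-0.16  0.46  0.02]
open [268.40234612 149.13226102] [613.31793348 123.12239097]
tab [265.03286512 144.32729631] [612.18038612 107.34194947]
```

View pics/turn.png

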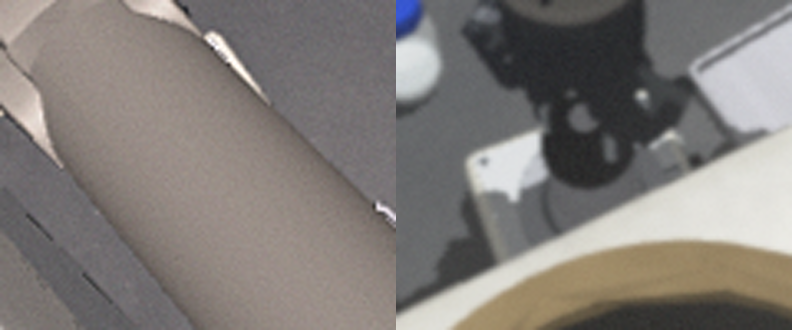

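The arm hides the tab in the top and scene views. The moment about z is close to zero, so the chamber turned freely with the gripper. I'll lift gently and watch the force.

Emit:
step_arm(
  increments=[
    [[-1,0,0,-2,0,0,0],[-1,0,0,-4,0,0,0],[-1,0,0,-6,0,0,0],[-1,0,0,-8,0,0,0],[-1,0,0,-8,0,0,0]],
  ],
)

```text
t: 5.13
eef_pos: [0.5526, 0.2269, 0.1663]
tool_rot: [0.0, 0.767, 0.642, -0.0]
contact_force: [-0.1, -0.3, -4.5]
gripper_width: 0.393
grasp_force: 89.7
```

Emit:
step_arm(
  increments=[
    [[-1,0,0,-8,0,0,0],[-1,0,0,-20,0,0,0],[-1,0,0,-35,0,0,0],[-1,0,0,-50,0,0,0],[-1,0,0,-60,0,0,0],[-1,0,0,-62,0,0,0]],
  ],
)

```text
t: 5.63
eef_pos: [0.5538, 0.2279, 0.2313]
tool_rot: [0.001, 0.767, 0.642, 0.002]
contact_force: [0.0, 0.1, -4.2]
gripper_width: 0.392
grasp_force: 90.0
```

Run:
```python
from h import *
go((.4316,.0880,.228,79.9),(.4316,.0880,.1023,79.9))
```

```text
t 5.63 pos [0.5538 0.2279 0.2313] q [-0.03  0.42 -0.61  1.72  0.26  1.09 -0.9 ] F [ 0.   0.1 -4.2] grip 0.392 90.0
yaw 79.91 tilt 0.25
(0.4316, 0.088, 0.228, 79.9) [-159.1  -95.8    2.6] [ 0.21 -0.13  0.  ]
(0.4316, 0.088, 0.1023, 79.9) [-159.4  -96.3  128.3] [ 0.21 -0.13  0.  ]
```

Emit:
step_arm(
  increments=[
    [[-1,-8,-5,0,0,0,0],[-1,-26,-16,0,0,0,0],[-1,-50,-30,0,0,0,0],[-1,-76,-46,0,0,0,0],[-1,-102,-62,0,0,0,0],[-1,-126,-76,0,0,0,0],[-1,-146,-88,0,0,0,0],[-1,-159,-96,0,0,0,0],[-1,-159,-96,0,0,0,0],[-1,-159,-96,0,0,0,0]],
  ],
)

```text
t: 6.47
eef_pos: [0.4291, 0.0861, 0.2278]
tool_rot: [0.0, 0.767, 0.642, -0.001]
contact_force: [0.8, -0.1, -4.0]
gripper_width: 0.395
grasp_force: 90.1
```

Emit:
step_arm(
  increments=[
    [[-1,0,0,20,0,0,0],[-1,0,0,45,0,0,0],[-1,0,0,70,0,0,0],[-1,0,0,90,0,0,0],[-1,0,0,105,0,0,0],[-1,0,0,112,0,0,0],[-1,0,0,115,0,0,0],[-1,0,0,115,0,0,0],[-1,0,0,115,0,0,0]],
  ],
)

```text
t: 7.22
eef_pos: [0.431, 0.0879, 0.1139]
tool_rot: [0.0, 0.766, 0.642, 0.001]
contact_force: [0.8, 0.1, -3.3]
gripper_width: 0.392
grasp_force: 90.2
```

Run:
```python
from h import *
go((.4316,.0880,.1023,79.9))
a=shot('top','top2.png');b=shot('scene','scene2.png')
B=cv2.resize(b['image'][200:350,200:400,::-1],None,fx=3,fy=3,interpolation=cv2.INTER_CUBIC)
cv2.imwrite('pics/tray.png',B)
```

```text
t 7.22 pos [0.431  0.0879 0.1139] q [ 0.16  0.32 -0.58  2.17  0.26  0.72 -0.77] F [ 0.8  0.1 -3.3] grip 0.392 90.2
yaw 79.93 tilt 0.07
(0.4316, 0.088, 0.1023, 79.9) [ 0.2  0.6 11.6] [ 0.06 -0.04  0.03]
```

View pics/tray.png

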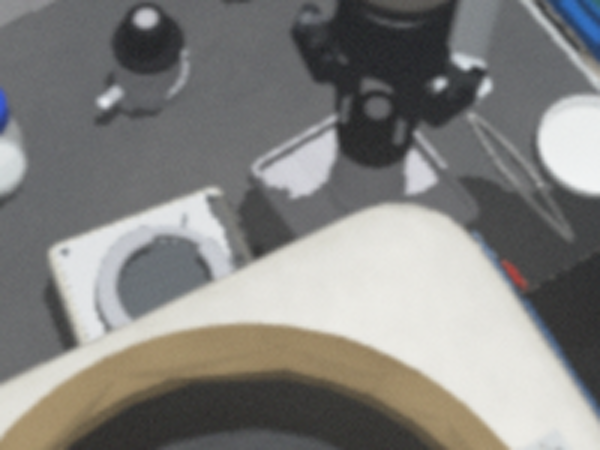

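The collar is empty and the tall chamber hangs just above the tray, at about crop (378,160). I'll lower it gently until it touches.

Emit:
step_arm(
  increments=[
    [[-1,0,0,3,0,0,0],[-1,0,0,6,0,0,0],[-1,0,0,8,0,0,0],[-1,0,0,10,0,0,0],[-1,0,0,11,0,0,0],[-1,0,0,11,0,0,0],[-1,0,0,12,0,0,0],[-1,0,0,12,0,0,0]],
  ],
)

```text
t: 7.98
eef_pos: [0.4303, 0.0877, 0.1022]
tool_rot: [0.0, 0.766, 0.642, -0.0]
contact_force: [-5.2, -0.8, 12.1]
gripper_width: 0.391
grasp_force: 92.4
```

Emit:
step_arm(
  increments=[
    [[-1,0,0,-1,0,0,0],[-1,0,0,-1,0,0,0],[-0.1,0,0,-1,0,0,0],[0.3,0,0,-1,0,0,0],[0.6,0,0,-1,0,0,0],[0.6,0,0,-1,0,0,0],[0.6,0,0,-2,0,0,0],[0.6,0,0,-5,0,0,0],[0.6,0,0,-12,0,0,0],[0.6,0,0,-25,0,0,0]],
  ],
)

```text
t: 8.82
eef_pos: [0.4296, 0.0873, 0.1262]
tool_rot: [-0.001, 0.766, 0.642, -0.001]
contact_force: [0.5, -0.3, -0.2]
gripper_width: 0.803
grasp_force: 0.0
```

Emit:
step_arm(
  increments=[
    [[0.6,0,0,-25,0,0,0],[0.6,0,0,-55,0,0,0],[0.6,0,0,-85,0,0,0],[0.6,0,0,-100,0,0,0]],
  ],
)

```text
t: 9.15
eef_pos: [0.4316, 0.0882, 0.2302]
tool_rot: [0.001, 0.766, 0.642, 0.002]
contact_force: [0.9, -0.1, -0.1]
gripper_width: 0.803
grasp_force: 0.0
```

Run:
```python
from h import *
go((.6261,.0252,.17,205),(.6261,.0252,.065,205))
b=shot('scene');a=shot('top')
P,s=blob(b,*proj(b,(.431,.089,.125)),9,lambda g:g>100);print(P,s,plane(b,*P,.125),proj(b,(.431,.089,.125)))
P,s=blob(b,248.17,205.63,9,lambda g:g>100);print(P,s)
```

```text
t 9.15 pos [0.4316 0.0882 0.2302] q [ 0.25  0.13 -0.63  2.06  0.1   0.97 -0.61] F [ 0.9 -0.1 -0.1] grip 0.803 0.0
yaw 79.94 tilt 0.27
(0.6261, 0.0252, 0.17, 205) [-28.2 202.3  61.1] [   0.25    0.22 -125.06]
(0.6261, 0.0252, 0.065, 205) [-28.3 201.8 166.1] [   0.25    0.22 -125.06]
[326.21902122 238.62572324] 64.8125 [0.42912823 0.08783264 0.125     ] [325.26576379 238.89029918]
[248.19825436 205.61315461] 50.125
```

The tall chamber stands in the tray at (0.429, 0.088), upright. Now the short one.

Emit:
step_arm(
  increments=[
    [[0.6,-3,20,0,0,0,-6],[0.6,-6,45,0,0,0,-13],[0.6,-10,70,0,0,0,-20],[0.6,-14,95,0,0,0,-27],[0.6,-17,120,0,0,0,-34],[0.6,-20,145,0,0,0,-41],[0.6,-23,170,0,0,0,-48],[0.6,-26,190,0,0,0,-55],[0.6,-28,202,0,0,0,-62],[0.6,-28,202,0,0,0,-69]],
  ],
)

```text
t: 10.08
eef_pos: [0.6259, 0.0227, 0.2247]
tool_rot: [-0.001, 0.266, 0.964, 0.0]
contact_force: [0.0, -0.6, -0.6]
gripper_width: 0.799
grasp_force: 0.0
```

Emit:
step_arm(
  increments=[
    [[0.6,0,0,0,0,0,-7],[0.6,0,0,0,0,0,-14],[0.6,0,0,5,0,0,-21],[0.6,0,0,12,0,0,-28],[0.6,0,0,20,0,0,-35],[0.6,0,0,30,0,0,-42],[0.6,0,0,40,0,0,-49],[0.6,0,0,50,0,0,-56],[0.6,0,0,60,0,0,-56],[0.6,0,0,60,0,0,-56]],
  ],
)

```text
t: 10.92
eef_pos: [0.6226, 0.0239, 0.1633]
tool_rot: [-0.002, -0.214, 0.977, 0.001]
contact_force: [-0.2, 0.1, 0.1]
gripper_width: 0.803
grasp_force: 0.0
```

Run:
```python
from h import *
go((.6261,.0252,.065,205))
w=shot('wrist','wrist2.png')
print(proj(w,(.6261,.0252,.09)),proj(w,(.6523,.0741,.0255)))
```

```text
t 10.92 pos [0.6226 0.0239 0.1633] q [ 0.5   0.63 -0.91  1.7   0.55  1.09  1.42] F [-0.2  0.1  0.1] grip 0.803 0.0
yaw -155.29 tilt 0.27
(0.6261, 0.0252, 0.065, 205) [-4.2 -0.5 98.3] [ 0.12 -0.24 -0.29]
[280.08455242 226.60781362] [314.51705726 243.95869543]
```

View pics/wrist2.png

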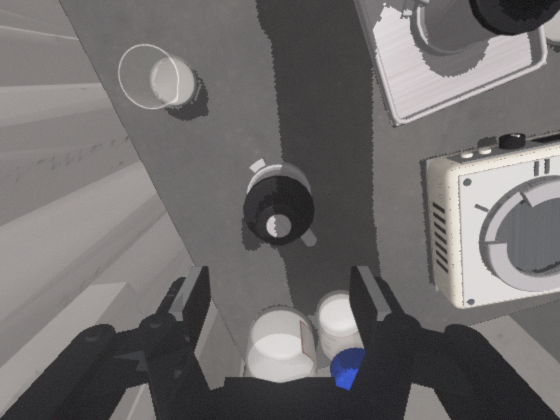

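The wrist view shows the short knob disc at (278,227), predicted (280,227), and its tab at (313,241). On the mill, the locked bars are at (540,167), the open bar is at (481,208), and the collar is empty. I'll go down partway and measure again once settled.

Emit:
step_arm(
  increments=[
    [[0.6,0,0,15,0,0,0],[0.6,0,0,35,0,0,0],[0.6,0,0,50,0,0,0],[0.6,0,0,55,0,0,0],[0.6,0,0,55,0,0,0],[0.6,0,0,55,0,0,0]],
  ],
)

```text
t: 11.47
eef_pos: [0.6244, 0.0248, 0.1115]
tool_rot: [0.0, -0.216, 0.976, 0.0]
contact_force: [0.0, -0.1, -0.3]
gripper_width: 0.797
grasp_force: 0.0
```

Run:
```python
from h import *
go((.6261,.0252,.066,205))
w=dict(np.load('pics/wrist2.png.npz'));m=np.array([.5523,.2296,0])
for n,p,z in (('open',(481,208),.062),('lock',(540,167),.062)):
    X=plane(w,*p,z);d=X-m;print(n,X.round(4),np.hypot(*d[:2]),np.degrees(np.arctan2(d[1],d[0])))
X=plane(w,278,227,.09);T=plane(w,314,241,.0255);print(X,T,np.degrees(np.arctan2(*(T-X)[1::-1])),np.hypot(*(T-X)[:2]))
```

```text
t 11.47 pos [0.6244 0.0248 0.1115] q [ 0.47  0.69 -0.87  1.74  0.61  1.01  1.38] F [ 0.  -0.1 -0.3] grip 0.797 0.0
yaw -155.1 tilt 0.01
(0.6261, 0.0252, 0.066, 205) [-1.7 -0.3 45.5] [ 0.01  0.01 -0.1 ]
open [0.5539 0.1705 0.062 ] 0.05908853609179682 -88.4958348765595
lock [0.5072 0.1918 0.062 ] 0.05887799632374847 -140.00972563788244
[0.62701532 0.02394954 0.09      ] [0.64971777 0.07223931 0.0255    ] 64.82039154900524 0.05336012174872132
```

Emit:
step_arm(
  increments=[
    [[0.6,-1,0,15,0,0,0],[0.6,-1,0,30,0,0,0],[0.6,-1,0,40,0,0,0],[0.6,-1,0,45,0,0,0],[0.6,-1,0,45,0,0,0],[-1,-1,0,45,0,0,0],[-1,-1,0,45,0,0,0],[-1,-1,0,45,0,0,0],[-1,-1,0,45,0,0,0],[-1,-1,0,45,0,0,0]],
  ],
  force=90,
)

```text
t: 12.3
eef_pos: [0.626, 0.0249, 0.0674]
tool_rot: [0.001, -0.216, 0.976, -0.0]
contact_force: [-0.6, -0.9, 5.0]
gripper_width: 0.392
grasp_force: 89.3
```

Emit:
step_arm(
  increments=[
    [[-1,0,0,0,0,0,0],[-1,0,0,0,0,0,0]],
  ],
)

```text
t: 12.47
eef_pos: [0.626, 0.0249, 0.0674]
tool_rot: [0.001, -0.216, 0.976, -0.0]
contact_force: [-0.8, -0.5, 6.4]
gripper_width: 0.394
grasp_force: 89.3
```

Run:
```python
from h import *
go((.6261,.0252,.066,205))
```

```text
t 12.47 pos [0.626  0.0249 0.0674] q [ 0.44  0.74 -0.83  1.76  0.66  0.94  1.34] F [-0.8 -0.5  6.4] grip 0.394 89.3
yaw -155.1 tilt 0.1
(0.6261, 0.0252, 0.066, 205) [-0.2  0.2  1.4] [-0.05  0.09 -0.1 ]
```

Emit:
step_arm(
  increments=[
    [[-1,0,0,-5,0,0,0],[-1,0,0,-15,0,0,0],[-1,0,0,-35,0,0,0],[-1,0,0,-60,0,0,5],[-1,0,0,-85,0,0,12],[-1,0,0,-105,0,0,19],[-1,0,0,-120,0,0,26],[-1,0,0,-125,0,0,33],[-1,0,0,-125,0,0,40],[-1,0,0,-125,0,0,47]],
  ],
)

```text
t: 13.3
eef_pos: [0.6249, 0.0251, 0.1923]
tool_rot: [0.0, 0.194, 0.981, 0.0]
contact_force: [0.1, -0.0, -4.1]
gripper_width: 0.39
grasp_force: 90.1
```

Run:
```python
from h import *
go((.5523,.2296,.192,54.6))
```

```text
t 13.3 pos [0.6249 0.0251 0.1923] q [ 0.39  0.54 -0.74  1.68  0.4   1.08  0.71] F [ 0.1 -0.  -4.1] grip 0.39 90.1
yaw 157.59 tilt 0.03
(0.5523, 0.2296, 0.192, 54.6) [145.2 161.4   0.3] [4.0000e-02 1.0000e-02 1.0299e+02]
```

Emit:
step_arm(
  increments=[
    [[-1,8,9,0,0,0,7],[-1,24,27,0,0,0,14],[-1,44,49,0,0,0,21],[-1,64,71,0,0,0,28],[-1,84,93,0,0,0,35],[-1,104,115,0,0,0,42],[-1,122,136,0,0,0,49],[-1,136,151,0,0,0,56],[-1,143,159,0,0,0,63],[-1,145,161,0,0,0,70]],
  ],
)

```text
t: 14.13
eef_pos: [0.5491, 0.2324, 0.1917]
tool_rot: [-0.001, 0.72, 0.694, 0.0]
contact_force: [0.2, 1.0, -4.6]
gripper_width: 0.394
grasp_force: 90.1
```

Emit:
step_arm(
  increments=[
    [[-1,0,0,0,0,0,7],[-1,0,0,0,0,0,14],[-1,0,0,0,0,0,21],[-1,0,0,0,0,0,28],[-1,0,0,0,0,0,33],[-1,0,0,0,0,0,33],[-1,0,0,0,0,0,33],[-1,0,0,0,0,0,33]],
  ],
)

```text
t: 14.8
eef_pos: [0.551, 0.2287, 0.1913]
tool_rot: [-0.0, 0.887, 0.462, -0.0]
contact_force: [-0.7, -0.0, -4.0]
gripper_width: 0.387
grasp_force: 90.1
```

Run:
```python
from h import *
go((.5523,.2296,.192,54.6))
b=shot('scene','scene3.png');a=shot('top','top3.png');w=shot('wrist','wrist3.png')
B=cv2.resize(b['image'][230:330,200:300,::-1],None,fx=4,fy=4,interpolation=cv2.INTER_CUBIC)
W=cv2.resize(w['image'][:,:,::-1],(533,400))
cv2.imwrite('pics/over.png',np.hstack([B[:,:260],W]))
```

```text
t 14.8 pos [0.551  0.2287 0.1913] q [-0.18  0.42 -0.41  1.77  0.19  0.99 -1.28] F [-0.7 -0.  -4. ] grip 0.387 90.1
yaw 55.09 tilt 0.02
(0.5523, 0.2296, 0.192, 54.6) [ 1.5  0.6 -0.7] [-0.02  0.01  0.49]
```

View pics/over.png

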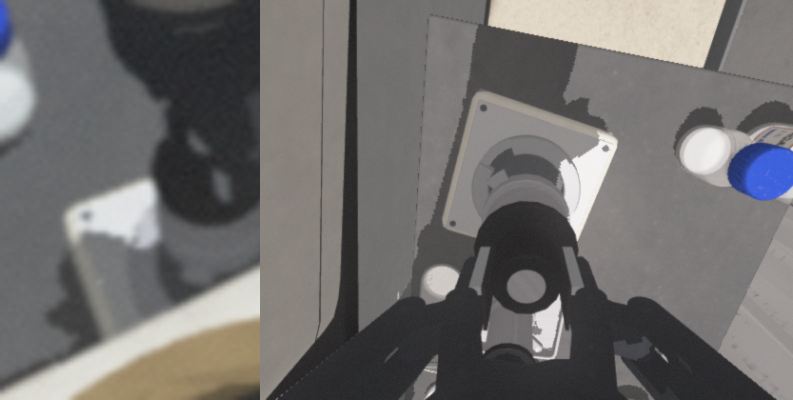

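The wrist view shows the held knob disc at full-image px (280,301), with the chamber hanging over the collar. I'll find its axis from that and correct.

Run:
```python
from h import *
w=dict(np.load('pics/wrist3.png.npz'))
P,s=blob(w,280,301,30,lambda g:g>110);print(P,s)
X=plane(w,*P,.2139);print(X)
b=dict(np.load('pics/scene3.png.npz'));print(proj(b,X))
go((.5523-(X[0]-.551),.2296-(X[1]-.2287),.150,54.6),(.5523,.2296,.150,54.6))
```

```text
[279.44736218 300.52760818] 1054.375
[0.55167056 0.22771349 0.2139    ]
[251.80535313 263.05206599]
t 14.95 pos [0.5513 0.2286 0.1913] q [-0.18  0.42 -0.41  1.77  0.19  0.99 -1.28] F [ 0.5  0.7 -4.3] grip 0.387 90.1
yaw 54.99 tilt 0.02
(np.float64(0.551629442254043), np.float64(0.23058650585306678), 0.15, 54.6) [ 1.9 -0.9 41.3] [-0.02  0.    0.39]
(0.5523, 0.2296, 0.15, 54.6) [ 1.4  0.2 41.3] [-0.02  0.    0.39]
```

Emit:
step_arm(
  increments=[
    [[-1,1.5,0,10,0,0,0],[-1,1.5,0,25,0,0,0],[-1,1.5,0,37,0,0,0],[-1,1.5,0,44,0,0,0],[-1,1.5,0,47,0,0,0],[-1,1.5,0,50,0,0,0],[-1,1.5,0,53,0,0,0],[-1,1.5,0,55,0,0,0],[-1,1.5,0,57,0,0,0],[-1,1.5,0,57,0,0,0]],
  ],
)

```text
t: 15.78
eef_pos: [0.5523, 0.2298, 0.1342]
tool_rot: [0.0, 0.887, 0.461, 0.0]
contact_force: [-0.7, 0.2, -3.4]
gripper_width: 0.393
grasp_force: 90.1
```

Emit:
step_arm(
  increments=[
    [[-1,0,0,2,0,0,0],[-1,0,0,3.5,0,0,0],[-1,0,0,5,0,0,0],[-1,0,0,6,0,0,0],[-1,0,0,7,0,0,0],[-1,0,0,7.5,0,0,0],[-1,0,0,7.5,0,0,0]],
  ],
)

```text
t: 16.37
eef_pos: [0.5524, 0.23, 0.1274]
tool_rot: [0.0, 0.887, 0.461, 0.0]
contact_force: [-2.1, -2.4, 2.5]
gripper_width: 0.391
grasp_force: 91.2
```

It's seated at the expected height. Now I'll turn it clockwise.

Emit:
step_arm(
  increments=[
    [[-1,0,0,0,0,0,4],[-1,0,0,0,0,0,10],[-1,0,0,0,0,0,16],[-1,0,0,0,0,0,22],[-1,0,0,0,0,0,28],[-1,0,0,0,0,0,34],[-1,0,0,0,0,0,40],[-1,0,0,0,0,0,45],[-1,0,0,0,0,0,48],[-1,0,0,0,0,0,50]],
  ],
)

```text
t: 17.2
eef_pos: [0.5535, 0.2293, 0.1274]
tool_rot: [0.0, 0.999, 0.041, 0.001]
contact_force: [1.6, -1.8, 0.2]
gripper_width: 0.394
grasp_force: 90.5
```

Run:
```python
from h import *
go((.5523,.2296,.1274,0)); print(bot.get_obs()['torque'])
```

```text
t 17.2 pos [0.5535 0.2293 0.1274] q [-0.36  0.47 -0.18  1.83  0.11  0.85 -2.08] F [ 1.6 -1.8  0.2] grip 0.394 90.5
yaw 4.74 tilt 0.14
(0.5523, 0.2296, 0.1274, 0) [-1.2 -0.4  0. ] [ 0.02 -0.14  4.74]
[-0.61858312 -0.3605597   0.05661716]
```

Emit:
step_arm(
  increments=[
    [[-1,0,0,0,0,0,1.5],[-1,0,0,0,0,0,3],[-1,0,0,0,0,0,4.5],[-1,0,0,0,0,0,6],[-1,0,0,0,0,0,6]],
  ],
)

```text
t: 17.62
eef_pos: [0.5529, 0.2304, 0.1274]
tool_rot: [-0.0, 1.0, -0.009, 0.001]
contact_force: [1.7, -1.6, 5.0]
gripper_width: 0.389
grasp_force: 90.9
```

Run:
```python
from h import *
go((.5523,.2296,.1274,0)); print(bot.get_obs()['torque'])
```

```text
t 17.62 pos [0.5529 0.2304 0.1274] q [-0.38  0.47 -0.16  1.83  0.1   0.85 -2.17] F [ 1.7 -1.6  5. ] grip 0.389 90.9
yaw -0.98 tilt 0.11
(0.5523, 0.2296, 0.1274, 0) [-0.5  0.8 -0. ] [-0.01 -0.11 -0.98]
[-0.48573567 -0.57110639  1.46946871]
```

The moment rose from 0.06 to 1.47 N m, so the stop has been met. I'll press a little further to confirm.

Emit:
step_arm(
  increments=[
    [[-1,0,0,0,0,0,1],[-1,0,0,0,0,0,2],[-1,0,0,0,0,0,3],[-1,0,0,0,0,0,3],[-1,0,0,0,0,0,3]],
  ],
)

```text
t: 18.03
eef_pos: [0.5516, 0.2305, 0.1273]
tool_rot: [-0.001, 0.999, -0.037, -0.001]
contact_force: [-1.1, -0.4, 7.2]
gripper_width: 0.387
grasp_force: 91.5
```

Run:
```python
from h import *
go((.5523,.2296,.1274,0)); print(bot.get_obs()['torque'])
```

```text
t 18.03 pos [0.5516 0.2305 0.1273] q [-0.39  0.47 -0.15  1.83  0.09  0.85 -2.22] F [-1.1 -0.4  7.2] grip 0.387 91.5
yaw -4.29 tilt 0.11
(0.5523, 0.2296, 0.1274, 0) [ 0.8  0.8 -0.1] [-0.07  0.08 -4.29]
[-0.10776204  0.50152726  0.34463965]
```

Emit:
step_arm(
  increments=[
    [[-0.1,0,0,0,0,0,0],[0.3,0,0,0,0,0,0],[0.6,0,0,0,0,0,0],[0.6,0,0,0,0,0,0],[0.6,0,0,-3,0,0,0],[0.6,0,0,-10,0,0,0],[0.6,0,0,-25,0,0,0],[0.6,0,0,-50,0,0,0],[0.6,0,0,-80,0,0,0],[0.6,0,0,-110,0,0,0]],
  ],
)

```text
t: 18.87
eef_pos: [0.5518, 0.2297, 0.2383]
tool_rot: [0.0, 0.999, -0.036, -0.0]
contact_force: [0.3, 0.3, -0.0]
gripper_width: 0.801
grasp_force: 0.0
```

Emit:
step_arm(
  increments=[
    [[0.6,0,25,0,0,0,0],[0.6,0,60,0,0,0,0],[0.6,0,95,0,0,0,0],[0.6,0,130,0,0,0,0],[0.6,0,165,0,0,0,0],[0.6,0,200,0,0,0,0],[0.6,0,235,0,0,0,0],[0.6,0,270,0,0,0,0],[0.6,0,300,0,0,0,0],[0.6,0,300,0,0,0,0]],
  ],
)

```text
t: 19.7
eef_pos: [0.5299, -0.0772, 0.2376]
tool_rot: [0.002, 0.999, -0.041, 0.0]
contact_force: [0.8, -0.7, 0.0]
gripper_width: 0.802
grasp_force: 0.0
```

Run:
```python
from h import *
go((.55,0,.24,0))
a=shot('top','top4.png');b=shot('scene','scene4.png')
A=cv2.resize(a['image'][170:320,135:285,::-1],None,fx=4,fy=4,interpolation=cv2.INTER_CUBIC)
cv2.imwrite('pics/final.png',A)
```

```text
t 19.7 pos [ 0.5299 -0.0772  0.2376] q [ 0.04  0.24 -0.01  1.88  0.01  1.02 -1.63] F [ 0.8 -0.7  0. ] grip 0.802 0.0
yaw -4.66 tilt 0.18
(0.55, 0, 0.24, 0) [ 13.8 -78.6  -2.6] [ 0.18 -0.03 -4.66]
```

View pics/final.png

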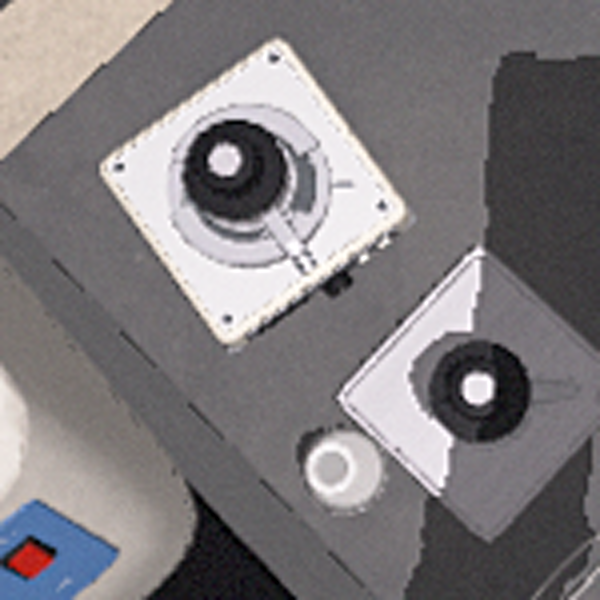

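The final view shows the short chamber in the collar with its tab tip at crop (305,262). That is full-image px (211,235), the same pixel the tall chamber's tab had when locked (211,235). The tall chamber stands in the tray. I'll check that patch and the bystanders numerically, then hand in.

Run:
```python
from h import *
a=dict(np.load('pics/top0.png.npz'));d=dict(np.load('pics/top4.png.npz'))
g=lambda c:cv2.cvtColor(c['image'],cv2.COLOR_RGB2GRAY).astype(np.float32)
s,r=cv2.phaseCorrelate(g(a)[226:240,203:219].copy(),g(d)[226:240,203:219].copy());print('tab shift px',s,r)
for n,(u,v) in dict(lb=(254,120),sb=(235,147),fl=(221,286),smb=(333,211),cyl=(306,292),bk=(361,256)).items():
    print(n,np.abs(g(a)-g(d))[v-14:v+14,u-14:u+14].mean().round(1))
P,_=blob(d,135+225/4,170+157/4,7,lambda g:g>110);print('short knob',plane(d,*P,.15))
P,_=blob(d,135+477/4,170+388/4,7,lambda g:g>150);print('tall knob',plane(d,*P,.125))
```

```text
tab shift px (-0.9442920947661175, 0.7372407359510564) 1.0031705538431803
lb 4.8
sb 6.5
fl 6.6
smb 40.0
cyl 5.1
bk 31.0
short knob [0.55416985 0.23119249 0.15      ]
tall knob [0.42883287 0.08793499 0.125     ]
```

```bash
python3 -c "
from station import bot
print(bot.hand_in())"
```

```text
the job is handed in; nothing more can be done
None
```

The job is handed in at about 20 s of the 54 s allowed: the tall chamber stands upright in the tray and the short chamber is in the collar, turned clockwise to its stop at the locked mark. The beaker and small beaker were hidden by the arm or its shadow in the last picture, so I did not check them there, but no contact was felt.

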